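Comb scattered test bars into two rows

TASK

Take the rake from its rest and comb the scattered brass bars in each of the tray's two lanes up to the lane's sprung stop bar, so that they lie side by side in a tight row, square to the lane. Finish each row by pressing it against its stop with the rake at about 12 N (at least 9, never above 16), ease off slowly, and stand the rake back in its rest. Move the bars only with the rake, not with the fingers, and leave the other things where they are.

Things in the scene. Friction and masses are not known exactly. Their poses are not given: they have to be found in the camera images.
- tray: Fixed grey tray, 200 (x) x 224 (y) x 16 mm. Origin: centre of underside; x runs along the lanes from the stop end (-x, nearer the robot) to the open far end (no wall), y to its left. Floor 6 mm above the bench. A middle land 30 mm wide and side walls 5 mm wide, tops at 16 mm, leave two lanes 92 mm wide centred on y = +61 (left) and -61 mm (right). Crossbar 20 mm high at x -100 to -92.
- stop_left: Sprung steel stop bar across the near end of the left lane, 6 (x) x 88 (y) x 9 mm. Origin: middle of its working face (towards the bars), at tray x = -78, y = +61, 11.5 mm above the bench; axes as the tray's. It slides straight back (tray -x) against a spring, about 15 N per mm, no preload, hard end at 5 mm, and springs forward when let go; no latch.
- bar_left1: Loose brass test bar in the left lane, 10 x 70 x 10 mm, 60 g, long along its y. Origin: its centre (5 mm above the tray floor). Starts lying askew, up to about 30 degrees, in the lane; number 1 of 3 counted from the stop, starting with its centre about 28 mm from the stop face.
- bar_left2: Loose brass test bar in the left lane, 10 x 70 x 10 mm, 60 g, long along its y. Origin: its centre (5 mm above the tray floor). Starts lying askew, up to about 30 degrees, in the lane; number 2 of 3 counted from the stop, starting with its centre about 74 mm from the stop face.
- bar_left3: Loose brass test bar in the left lane, 10 x 70 x 10 mm, 60 g, long along its y. Origin: its centre (5 mm above the tray floor). Starts lying askew, up to about 30 degrees, in the lane; number 3 of 3 counted from the stop, starting with its centre about 120 mm from the stop face.
- stop_right: Sprung steel stop bar across the near end of the right lane, 6 (x) x 88 (y) x 9 mm. Origin: middle of its working face (towards the bars), at tray x = -78, y = -61, 11.5 mm above the bench; axes as the tray's. It slides straight back (tray -x) against a spring, about 15 N per mm, no preload, hard end at 5 mm, and springs forward when let go; no latch.
- bar_right1: Loose brass test bar in the right lane, 10 x 70 x 10 mm, 60 g, long along its y. Origin: its centre (5 mm above the tray floor). Starts lying askew, up to about 30 degrees, in the lane; number 1 of 3 counted from the stop, starting with its centre about 28 mm from the stop face.
- bar_right2: Loose brass test bar in the right lane, 10 x 70 x 10 mm, 60 g, long along its y. Origin: its centre (5 mm above the tray floor). Starts lying askew, up to about 30 degrees, in the lane; number 2 of 3 counted from the stop, starting with its centre about 74 mm from the stop face.
- bar_right3: Loose brass test bar in the right lane, 10 x 70 x 10 mm, 60 g, long along its y. Origin: its centre (5 mm above the tray floor). Starts lying askew, up to about 30 degrees, in the lane; number 3 of 3 counted from the stop, starting with its centre about 120 mm from the stop face.
- rake: Loose rake, 120 to 200 g, upright. Origin: centre of its underside; z up. Metal head 24 (x) x 78 (y) x 22 mm high: 7 teeth 12 mm tall (6 mm wide, 6 mm gaps) under a 10 mm bar; its two long faces, 12 mm either side of the origin in x, push alike. Above its middle a white square grip post 22 x 22 mm, from 22 to 72 mm above the underside.
- rest: Fixed dark metal open box in which the rake stands at the start, to the left or the right of the tray. Outside 42 (x) x 96 (y) x 14 mm high, walls 4 mm, floor top 4 mm above the bench, inside 34 x 88 mm. Origin: centre of its underside. The rake stands in it with its y along the rest's y, either way round.
- plate_geometry: Bystander: loose steel disc 24 mm across with a 10 mm stem, 30 mm high, standing on the tray's middle land. Origin: centre of its underside.
- weight: Bystander: loose steel laboratory weight 38 mm across, 48 mm high, beyond the tray. Origin: centre of its underside.
- jar: Bystander: loose glass jar 52 mm across, 65 mm high, on the bench. Origin: centre of its underside.
- mouse: Bystander: loose grey computer mouse 100 x 60 x 30 mm, on the bench. Origin: centre of its underside.
- vial_block: Bystander: fixed aluminium block 50 x 100 x 30 mm with three vials, 54 mm high in all, on the other side of the tray from the rest. Origin: centre of its underside.

How it is judged:
On the way, in this order (a step that is already met when the one before it is completed fails the run):
1. the rake is lifted out of its rest (z of rake in the frame of rest above 0.03 m), for 0.1 s.
2. one lane's three bars lie in a tight square row and are pressed with at least 9 N against their stop by way of the rake (((contact force between stop_left and anything else above 9 N and (x of bar_left1 in the frame of stop_left between 0.002 and 0.0275 m and y of bar_left1 in the frame of stop_left between -0.016 and 0.016 m and z of each of bar_left1, bar_left2, bar_left3 in the frame of stop_left below 0.004 m and angle between the y axis of each of bar_left1, bar_left2, bar_left3 and the y axis of stop_left, either way round below 0.08 rad and x of bar_left2 in the frame of stop_left between 0.002 and 0.0275 m and y of bar_left2 in the frame of stop_left between -0.016 and 0.016 m and x of bar_left3 in the frame of stop_left between 0.002 and 0.0275 m and y of bar_left3 in the frame of stop_left between -0.016 and 0.016 m) and contact force between rake and anything else above 3 N) or (contact force between stop_right and anything else above 9 N and (x of bar_right1 in the frame of stop_right between 0.002 and 0.0275 m and y of bar_right1 in the frame of stop_right between -0.016 and 0.016 m and z of each of bar_right1, bar_right2, bar_right3 in the frame of stop_right below 0.004 m and angle between the y axis of each of bar_right1, bar_right2, bar_right3 and the y axis of stop_right, either way round below 0.08 rad and x of bar_right2 in the frame of stop_right between 0.002 and 0.0275 m and y of bar_right2 in the frame of stop_right between -0.016 and 0.016 m and x of bar_right3 in the frame of stop_right between 0.002 and 0.0275 m and y of bar_right3 in the frame of stop_right between -0.016 and 0.016 m) and contact force between rake and anything else above 3 N))), for 0.2 s.
3. the other lane's three bars too are in a tight square row and pressed with at least 9 N, the first row still being tight and square (x of bar_left1 in the frame of stop_left between 0.002 and 0.0275 m and y of bar_left1 in the frame of stop_left between -0.016 and 0.016 m and z of each of bar_left1, bar_left2, bar_left3 in the frame of stop_left below 0.004 m and angle between the y axis of each of bar_left1, bar_left2, bar_left3 and the y axis of stop_left, either way round below 0.08 rad and x of bar_left2 in the frame of stop_left between 0.002 and 0.0275 m and y of bar_left2 in the frame of stop_left between -0.016 and 0.016 m and x of bar_left3 in the frame of stop_left between 0.002 and 0.0275 m and y of bar_left3 in the frame of stop_left between -0.016 and 0.016 m and x of bar_right1 in the frame of stop_right between 0.002 and 0.0275 m and y of bar_right1 in the frame of stop_right between -0.016 and 0.016 m and z of each of bar_right1, bar_right2, bar_right3 in the frame of stop_right below 0.004 m and angle between the y axis of each of bar_right1, bar_right2, bar_right3 and the y axis of stop_right, either way round below 0.08 rad and x of bar_right2 in the frame of stop_right between 0.002 and 0.0275 m and y of bar_right2 in the frame of stop_right between -0.016 and 0.016 m and x of bar_right3 in the frame of stop_right between 0.002 and 0.0275 m and y of bar_right3 in the frame of stop_right between -0.016 and 0.016 m and contact force between any of stop_left, stop_right and anything else above 9 N and contact force between rake and anything else above 3 N), for 0.2 s.
At the end, for the whole second after the job is handed in: In each lane all three bars lie flat, square to the lane within 0.08 rad, centres at most 27.5 mm from the stop's face and within 16 mm of the lane's centre line; the rake stands upright, fully down in its rest (within 9 mm of its middle, tilt under 0.08 rad); all at rest (x of bar_left1 in the frame of stop_left between 0.002 and 0.0275 m and y of bar_left1 in the frame of stop_left between -0.016 and 0.016 m and z of each of bar_left1, bar_left2, bar_left3 in the frame of stop_left below 0.004 m and angle between the y axis of each of bar_left1, bar_left2, bar_left3 and the y axis of stop_left, either way round below 0.08 rad and x of bar_left2 in the frame of stop_left between 0.002 and 0.0275 m and y of bar_left2 in the frame of stop_left between -0.016 and 0.016 m and x of bar_left3 in the frame of stop_left between 0.002 and 0.0275 m and y of bar_left3 in the frame of stop_left between -0.016 and 0.016 m and x of bar_right1 in the frame of stop_right between 0.002 and 0.0275 m and y of bar_right1 in the frame of stop_right between -0.016 and 0.016 m and z of each of bar_right1, bar_right2, bar_right3 in the frame of stop_right below 0.004 m and angle between the y axis of each of bar_right1, bar_right2, bar_right3 and the y axis of stop_right, either way round below 0.08 rad and x of bar_right2 in the frame of stop_right between 0.002 and 0.0275 m and y of bar_right2 in the frame of stop_right between -0.016 and 0.016 m and x of bar_right3 in the frame of stop_right between 0.002 and 0.0275 m and y of bar_right3 in the frame of stop_right between -0.016 and 0.016 m and horizontal distance between rake and rest below 0.009 m and z of rake in the frame of rest between 0.002 and 0.007 m and angle between rake's own z axis and vertical below 0.08 rad and linear speed of each of bar_left1, bar_left2, bar_left3, bar_right1, bar_right2, bar_right3, rake below 0.01 m/s); the robot touches nothing.
It fails at once if the left stop bar is pushed with more than 16 N (contact force between stop_left and anything else above 16 N).
It fails at once if the right stop bar is pushed with more than 16 N (contact force between stop_right and anything else above 16 N).
It fails at once if the fingers touch a bar (contact force between the fingers and bar_left1 above 0.5 N or contact force between the fingers and bar_left2 above 0.5 N or contact force between the fingers and bar_left3 above 0.5 N or contact force between the fingers and bar_right1 above 0.5 N or contact force between the fingers and bar_right2 above 0.5 N or contact force between the fingers and bar_right3 above 0.5 N).
It fails at once if a bystander (plate geometry, weight, jar, mouse) is shifted by more than 20 mm (distance of any of plate_geometry, weight, jar, mouse from where it was at the start of the episode above 0.02 m).
It also fails if it takes over 72 s, if anything falls off the work surface, if the arm or the gripper's body presses on something with over 40 N, if the wrist force passes 120 N, or if a joint passes its speed limit or range.

ROBOT

A 7-joint arm with a two-finger parallel gripper is mounted at the origin on the work surface. World frame = base frame: x ahead of the robot, y to its left, z up, the work surface at z = 0. Lengths are in m, angles in rad, forces in N, time in s.
With the tool pointing down it reaches from about 0.425 to 0.925 m from the base axis. Payload 6.8 kg.
Tool frame: the origin (TCP) lies midway between the tips of the shut fingers; the grasp point (between the pads) lies 19 mm behind it; z points along the fingers, y is the line along which they close (so a half turn about z gives the same grasp; the last joint's range is limited). The gripper opens to 85 mm and grips with 20 to 120 N. Pads are 22 mm wide; open, the fingers measure 114 mm over their backs; the gripper's body (76 mm by 85 mm) begins 54 mm behind the grasp point. The pads swing forward as they close: fully open they stand 13 mm farther back than shut.
Start: joints at [1.192, 0.477, 0.022, 1.555, -0.011, 1.109, -0.083], TCP at [0.181, -0.65, 0.231] pointing down, gripper open.
Joint ranges: [-2.96, 2.96], [-0.34, 2.1], [-1.41, 1.46], [0.24, 2.44], [-1.37, 4.51], [0.17, 1.92], [-2.96, 2.96]. Speed limits (rad/s): [2.39, 2.39, 3.14, 3.14, 3.14, 3.14, 3.14].

INTERFACE

Orientations are given as a rotation vector (axis times angle).
In Python, from bench import get_obs, grab_frame, camera_params, r gives the robot as it stands.
- The arm moves only by the shell command python3 -m jog 'ROWS' [FORCE]. ROWS is JSON, a list of rows, each an object of numbers: "rx", "ry", "rz": the turn, a rotation vector about the world's x, y, z scaled (see below); "x", "y", "z": the shift along the world's x, y, z scaled (see below); "jaw": the opening, from -1 (shut) to 1 (fully open). In form: [{"rx": .., "ry": .., "rz": .., "x": .., "y": .., "z": .., "jaw": ..}, ...]. A call has 1 to 8 rows; each row shifts and turns the commanded pose from where the row before left it; what a row does not reach is not made up. The controller multiplies each number of a shift by 60 mm and each number of a turn by 10 degrees. A row lasts 1/8 s, in which the tool goes at most 62.5 mm and 10.7 degrees, less where a joint would pass 70% of its speed; a pose out of reach is approached as far as the arm can. A call with a number of a shift or a turn outside -1 to 1 is refused whole. A call with a gripper value outside its range is refused whole. The fingers move at their own pace and stop on an object; FORCE is the grip in N (left out, the last holds). Time passes only in rows, so rows that do not move let the fingers close. It gives the time, the measured TCP pose, the force, the opening and the grip force at its end, in the units of the state.
- get_obs(): the state, without advancing time (a new reading comes with each control period).
- grab_frame(name): name is "side" or "top" or "wrist"; returns the picture (480x640x3 uint8, red, green, blue); there is no depth.
- camera_params(name): a dict with "fx", "fy", "cx", "cy" (pixels), "R" (3x3) and "t" (3): a world point X has camera coordinates R X + t. Camera axes: x right, y down, z forward; pixel columns grow to the right and rows downward; lengths in m; the calibration is good to about 2 mm. A picture is of the moment at which its call begins: read the wrist's pose just before it. camera_params takes no time and is no camera call; for the wrist camera it gives the pose at the moment of the call.
- r.hand_in(): hands the job in; it is judged then, once.
The state is a dict: "clock": time; "joints": joint angles; "qvel": joint speeds; "tau": joint torques, N m; "tcp_pos": TCP position; "orientation": TCP orientation; "contact_force": force on the tool from outside, world axes, zero at the start; "moment": the same for the moment, N m; "grip_width": finger opening in m; "gripper_force": force on a finger pad.
Only numpy, scipy, OpenCV 4.12 (cv2) and the standard library are available. Lean on these libraries where they do the work, as an engineer would, in place of code of your own. Each camera call takes 0.05 s, during which the arm holds its last target. There are 200 camera calls.

## Working session

There is one attempt and no reset: what is moved stays moved. The work goes in short steps, Python scripts to look and compute and a shell command to move; the robot and the scene stay as the last step left them, time stands still between calls to the robot, and variables do not carry over. Pictures are saved under pics/ and viewed, at most 13 in all, crops included, and the job is handed in when it is done.

```bash
ls; mkdir -p pics; python3 - <<'E'
from bench import get_obs, grab_frame, camera_params, r
import cv2,numpy as np
for n in ("top","side"):
    cv2.imwrite(f"pics/{n}0.png",grab_frame(n)[:,:,::-1])
    p=camera_params(n);print(n,p)
o=get_obs();print(o)
E
```

```text
pics
top {'fx': 619.0602533966526, 'fy': 619.0602533966526, 'cx': 320.0903470424119, 'cy': 236.65001805588486, 'R': array([[-0.01719195, -0.99984948,  0.00233364],
       [-0.99812464,  0.01702505, -0.05879932],
       [ 0.05875073, -0.00334014, -0.9982671 ]]), 't': array([-0.00266972,  0.61063432,  1.10262653])}
side {'fx': 579.5095562448232, 'fy': 579.5095562448232, 'cx': 316.44073695732254, 'cy': 243.47929161753834, 'R': array([[-0.97817088, -0.20715776,  0.01635237],
       [-0.13361887,  0.56675628, -0.81297805],
       [ 0.1591469 , -0.79741644, -0.58206467]]), 't': array([0.58539813, 0.11841591, 1.06844035])}
{'clock': 0.1, 'joints': array([ 1.19190114,  0.47774418,  0.02230595,  1.55633474, -0.01148087,
        1.10932199, -0.08311706]), 'qvel': array([-0.00074467, -0.00123025,  0.00187595, -0.00281887, -0.00155477,
        0.00077941, -0.00025649]), 'tau': array([ 6.12941949e-03, -5.97755241e+01,  1.61420245e+00, -2.81953990e+01,
        1.28472573e-02,  4.94390362e-03,  3.12219140e-05]), 'tcp_pos': array([ 0.18042384, -0.64988485,  0.23041185]), 'orientation': array([-3.11120164e+00, -4.23912608e-01,  5.47146948e-04]), 'contact_force': array([ 0.07764143,  0.40920865, -0.81200004]), 'moment': array([-0.00764542,  0.03532128,  0.01952675]), 'gripper_force': 0.0, 'grip_width': 0.08527812851551994}
```

View pics/top0.png

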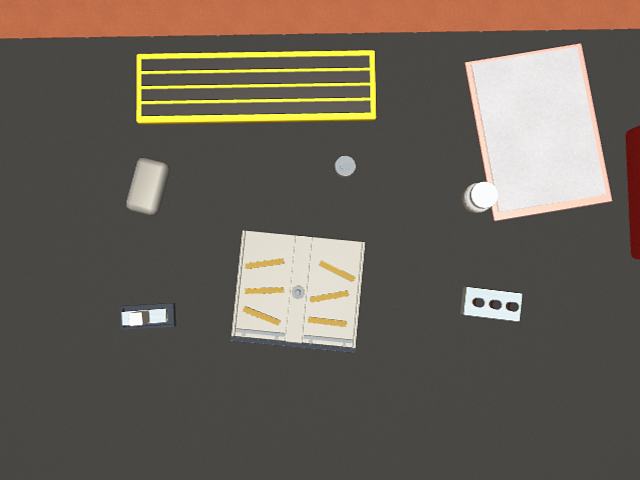

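View pics/side0.png

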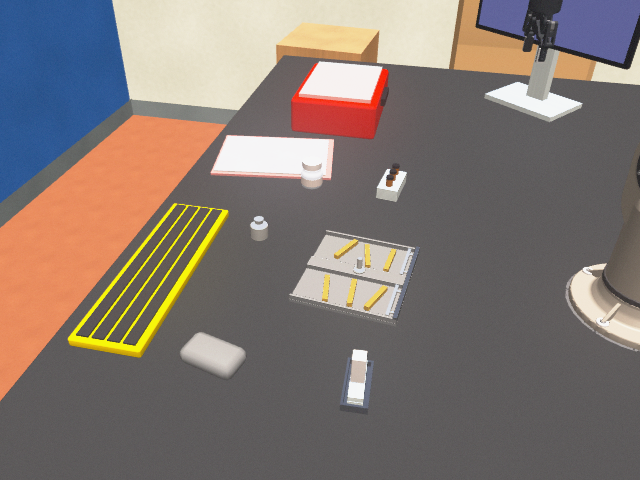

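The top view shows the tray with corners near (244,231), (364,242), (355,350) and (232,341). The brass bars are at (264,264), (264,291), (262,315), (337,271), (329,296) and (328,322), and the plate is on the land at (298,292). The rest with the rake is on the left at (148,316), with the post top at about (136,318). The side view agrees with this.

```bash
cat > h.py <<'E'
from bench import get_obs, grab_frame, camera_params, r
import cv2,numpy as np
def ray(p,uv,z):
    uv=np.atleast_2d(np.asarray(uv,float)); R,t=p["R"],p["t"]
    d=np.c_[(uv[:,0]-p["cx"])/p["fx"],(uv[:,1]-p["cy"])/p["fy"],np.ones(len(uv))]@R
    c=-R.T@t
    return c+d*((z-c[2])/d[:,2])[:,None]
def rect(pts):  # centre, long-axis angle(deg), sizes of world xy points
    m=cv2.minAreaRect((pts[:,:2]*1000).astype(np.float32)); b=cv2.boxPoints(m)
    e=[b[1]-b[0],b[2]-b[1]]; e.sort(key=np.linalg.norm); l=e[1]
    a=np.degrees(np.arctan2(l[1],l[0]))
    return np.round(m[0],1),round((a-90+90)%180-90,2),np.round([np.linalg.norm(x) for x in e],1)
def brass(im):
    h=cv2.cvtColor(im,cv2.COLOR_RGB2HSV); return cv2.inRange(h,(12,110,90),(30,255,255))
def blobs(mask,mn=60):
    cs,_=cv2.findContours(mask,cv2.RETR_EXTERNAL,cv2.CHAIN_APPROX_NONE)
    return [c[:,0,:] for c in cs if cv2.contourArea(c)>mn]
E
python3 - <<'E'
from h import *
p=camera_params("top");im=cv2.imread("pics/top0.png")[:,:,::-1].copy()
m=brass(im);m[:200]=0
print("bars: centre mm, angle of long axis from world y")
for c in blobs(m): print(rect(ray(p,c,.016)))
t=cv2.inRange(cv2.cvtColor(im,cv2.COLOR_RGB2GRAY),110,255);t[:215]=0;t[:,:215]=0;t[:,400:]=0
t[m>0]=255
for c in blobs(t,2000): print("tray",rect(ray(p,c,.016)))
for z in (.016,):print(ray(p,[(244,231),(364,242),(355,350),(232,341)],z)[:,:2])
# rest: bluish dark
a=im.astype(int);b=((a[:,:,2]-a[:,:,0]>6)).astype(np.uint8)*255
for c in blobs(b,100): print("blue",c.min(0),c.max(0),rect(ray(p,c,.014)))
w=cv2.inRange(cv2.cvtColor(im,cv2.COLOR_RGB2GRAY),150,255)[:,:200];w[:290]=0
for c in blobs(w,40): print("white",c.min(0),c.max(0),rect(ray(p,c,.076)),rect(ray(p,c,.026)))
cv2.imwrite("pics/c.png",cv2.resize(np.hstack([im[300:332,112:184]]),None,fx=8,fy=8,interpolation=0)[:,:,::-1])
E
```

```text
bars: centre mm, angle of long axis from world y
(array([457.7, -22.4]), np.float32(-7.79), array([ 9.6, 67.3], dtype=float32))
(array([470.7,  95.7]), np.float32(-22.65), array([ 9.6, 68.6], dtype=float32))
(array([502.9, -27. ]), np.float32(8.98), array([ 9.3, 67.9], dtype=float32))
(array([515.6,  90.6]), np.float32(1.13), array([ 9.2, 67. ], dtype=float32))
(array([548.6, -42.1]), np.float32(-27.53), array([ 8.9, 67.9], dtype=float32))
(array([564.1,  89.2]), np.float32(7.77), array([ 9.2, 68.7], dtype=float32))
tray (array([517.2,  28.3]), np.float32(-6.51), array([192.9, 224.9], dtype=float32))
[[ 0.6232331   0.12468467]
 [ 0.59954418 -0.09254985]
 [ 0.40584799 -0.07225669]
 [ 0.4257138   0.14818714]]
blue [230 329] [354 352] (array([425. ,  39.7]), np.float32(-6.48), array([ 21.6, 223.8], dtype=float32))
blue [120 303] [173 329] (array([472.7, 301.5]), np.float32(2.57), array([42.1, 96.2], dtype=float32))
blue [464 288] [521 321] (array([ 483.3, -322.3]), np.float32(-7.94), array([ 50.3, 101.3], dtype=float32))
blue [336 156] [354 174] (array([741.2, -61. ]), np.float32(88.93), array([32.9, 33.2], dtype=float32))
white [121 311] [142 325] (array([473.9, 310.4]), np.float32(-0.99), array([23.7, 36. ], dtype=float32)) (array([470.6, 325.4]), np.float32(-0.99), array([24.8, 37.7], dtype=float32))
white [139 309] [167 322] (array([477.5, 273.8]), np.float32(-0.99), array([22. , 47.9], dtype=float32)) (array([474.3, 287.2]), np.float32(-0.99), array([23. , 50.1], dtype=float32))
```

View pics/c.png

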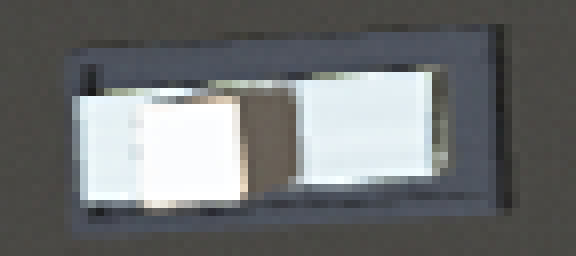

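```bash
python3 -m jog '[{"x":0.66,"y":0.75,"rz":0.965},{"x":0.66,"y":0.75,"rz":0.965},{"x":0.66,"y":0.75,"rz":0.965},{"x":0.66,"y":0.75,"rz":0.965},{"x":0.66,"y":0.75,"rz":0.965},{"x":0.66,"y":0.75,"rz":0.965},{"x":0.66,"y":0.75,"rz":0.965},{"x":0.66,"y":0.75,"rz":0.965}]'; python3 -m jog '[{"y":1},{"y":1},{"y":1},{"y":1},{"y":1},{"y":1},{"y":1},{"y":1}]'; python3 - <<'E'
from h import *
p=camera_params("top")
print(ray(p,(136,318.5),.076), ray(p,(298,292),.046))
o=get_obs();print(o["tcp_pos"],o["joints"],o["clock"])
E
```

```text
[[0.47291195 0.30271213 0.076     ]] [[0.51219474 0.02741381 0.046     ]]
[ 0.18042384 -0.64988485  0.23041185] [ 1.19190114  0.47774418  0.02230595  1.55633474 -0.01148087  1.10932199
 -0.08311706] 0.1validation failed for argument at $[0]...
validation failed for argument at $[0]...
```

```bash
python3 -m jog '[{"rx":0,"ry":0,"rz":0.965,"x":0.66,"y":0.75,"z":0,"jaw":1},{"rx":0,"ry":0,"rz":0.965,"x":0.66,"y":0.75,"z":0,"jaw":1},{"rx":0,"ry":0,"rz":0.965,"x":0.66,"y":0.75,"z":0,"jaw":1},{"rx":0,"ry":0,"rz":0.965,"x":0.66,"y":0.75,"z":0,"jaw":1},{"rx":0,"ry":0,"rz":0.965,"x":0.66,"y":0.75,"z":0,"jaw":1},{"rx":0,"ry":0,"rz":0.965,"x":0.66,"y":0.75,"z":0,"jaw":1},{"rx":0,"ry":0,"rz":0.965,"x":0.66,"y":0.75,"z":0,"jaw":1},{"rx":0,"ry":0,"rz":0.965,"x":0.66,"y":0.75,"z":0,"jaw":1}]'
```

```text
clock: 1.1
tcp_pos: [0.4981, -0.2889, 0.2311]
orientation: [-2.162, -2.279, 0.0]
contact_force: [1.2, -0.2, -0.3]
grip_width: 0.0854
gripper_force: 0.0
```

```bash
python3 -m jog '[{"rx":0,"ry":0,"rz":0,"x":0,"y":1,"z":0,"jaw":1},{"rx":0,"ry":0,"rz":0,"x":0,"y":1,"z":0,"jaw":1},{"rx":0,"ry":0,"rz":0,"x":0,"y":1,"z":0,"jaw":1},{"rx":0,"ry":0,"rz":0,"x":0,"y":1,"z":0,"jaw":1},{"rx":0,"ry":0,"rz":0,"x":0,"y":1,"z":0,"jaw":1},{"rx":0,"ry":0,"rz":0,"x":0,"y":1,"z":0,"jaw":1},{"rx":0,"ry":0,"rz":0,"x":0,"y":1,"z":0,"jaw":1},{"rx":0,"ry":0,"rz":0,"x":0,"y":1,"z":0,"jaw":1}]'; python3 -m jog '[{"rx":0,"ry":0,"rz":0,"x":-0.2,"y":0.9,"z":-0.2,"jaw":1},{"rx":0,"ry":0,"rz":0,"x":-0.2,"y":0.95,"z":-0.2,"jaw":1},{"rx":0,"ry":0,"rz":0,"x":0,"y":0,"z":-0.6,"jaw":1},{"rx":0,"ry":0,"rz":0,"x":0,"y":0,"z":0,"jaw":1}]'; python3 - <<'E'
from h import *
p=camera_params("wrist");im=grab_frame("wrist");cv2.imwrite("pics/w1.png",im[:,:,::-1])
o=get_obs();print(o["tcp_pos"],o["orientation"],p["R"],p["t"])
E
```

```text
clock: 2.1
tcp_pos: [0.4971, 0.1911, 0.2312]
orientation: [2.169, 2.273, -0.001]
contact_force: [0.6, 0.6, 0.0]
grip_width: 0.0857
gripper_force: 0.0
clock: 2.6
tcp_pos: [0.4714, 0.2994, 0.1687]
orientation: [-2.166, -2.274, 0.01]
contact_force: [0.0, -0.5, 1.2]
grip_width: 0.0854
gripper_force: 0.0
[0.47277293 0.29950644 0.17040823] [-2.16815217 -2.27282853  0.00507358] [[ 0.99880018  0.04873901 -0.00476525]
 [ 0.04825306 -0.96287337  0.26560594]
 [ 0.00835704 -0.2655172  -0.9640699 ]] [-0.48588871  0.24682808  0.39358804]
```

View pics/w1.png

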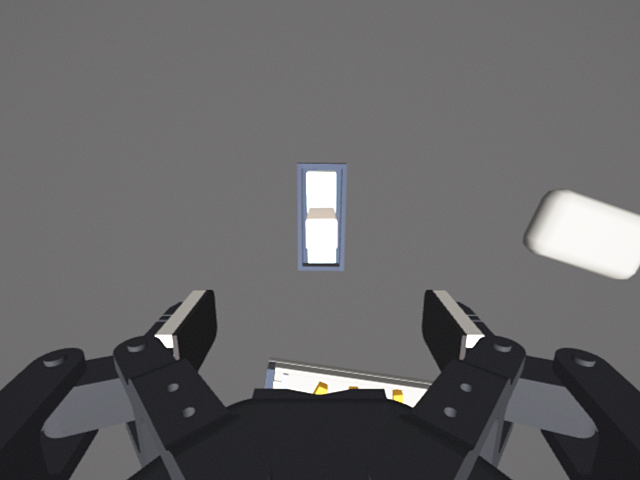

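The wrist view shows the rest at columns 297–347 and rows 163–271, with the post top at about (321,235). The rake is nearly centred between the fingers.

```bash
python3 - <<'E'
from h import *
p=camera_params("wrist");im=cv2.imread("pics/w1.png")[:,:,::-1].copy()
a=im.astype(int);b=((a[:,:,2]-a[:,:,0]>20)).astype(np.uint8)*255;b[:, :270]=0;b[:,370:]=0;b[:150]=0;b[290:]=0
for c in blobs(b,200): print("rest",rect(ray(p,c,.014)),c.min(0),c.max(0))
w=cv2.inRange(cv2.cvtColor(im,cv2.COLOR_RGB2GRAY),185,255);w[:, :290]=0;w[:,350:]=0;w[:150]=0;w[290:]=0
for c in blobs(w,50): print("white",rect(ray(p,c,.026)),c.min(0),c.max(0))
print(w[165:275:4,321], im[165:275:4,321].sum(1)//3, np.where(w[235]>0)[0][[0,-1]])
print(p["cx"],p["cy"],p["fx"],ray(p,[(305.5,235),(337.5,235),(321,220),(321,247)],.076))
E
```

```text
rest (array([475.4, 300.7]), np.float32(2.19), array([42.4, 96.9], dtype=float32)) [297 163] [346 270]
white (array([475.1, 304. ]), np.float32(3.49), array([27.5, 79.3], dtype=float32)) [305 171] [337 262]
[  0   0 255 255 255 255 255 255 255 255 255 255 255 255 255 255 255 255
 255 255 255 255 255 255 255   0   0   0] [141 139 255 255 255 255 255 255 255 255 255 193 198 197 255 255 255 255
 255 255 255 254 255 255 255  59 140 114] [306 337]
318.9955266843594 237.2082598038473 345.1406995555774 [[0.46405923 0.30194001 0.076     ]
 [0.48681161 0.30302812 0.076     ]
 [0.47454888 0.31337614 0.076     ]
 [0.47551605 0.29355135 0.076     ]]
```

```bash
python3 -m jog '[{"rx":0,"ry":0,"rz":0,"x":0.028,"y":0.042,"z":-0.5,"jaw":1},{"rx":0,"ry":0,"rz":0,"x":0,"y":0,"z":-0.7,"jaw":1},{"rx":0,"ry":0,"rz":0,"x":0,"y":0,"z":-0.7,"jaw":1},{"rx":0,"ry":0,"rz":0,"x":0,"y":0,"z":-0.37,"jaw":0.5},{"rx":0,"ry":0,"rz":0,"x":0,"y":0,"z":0,"jaw":0},{"rx":0,"ry":0,"rz":0,"x":0,"y":0,"z":0,"jaw":-0.4},{"rx":0,"ry":0,"rz":0,"x":0,"y":0,"z":0,"jaw":-1},{"rx":0,"ry":0,"rz":0,"x":0,"y":0,"z":0,"jaw":-1}]' 90; python3 -m jog '[{"rx":0,"ry":0,"rz":0,"x":0,"y":0,"z":0,"jaw":-1},{"rx":0,"ry":0,"rz":0,"x":0,"y":0,"z":0,"jaw":-1}]'
```

```text
clock: 3.65
tcp_pos: [0.4763, 0.3035, 0.0369]
orientation: [2.168, 2.272, 0.004]
contact_force: [-1.0, -1.7, 7.9]
grip_width: 0.0211
gripper_force: 87.9
clock: 3.9
tcp_pos: [0.4763, 0.3035, 0.0369]
orientation: [2.168, 2.272, 0.004]
contact_force: [-0.1, -1.2, 7.3]
grip_width: 0.0209
gripper_force: 87.9
```

```bash
python3 -m jog '[{"rx":0,"ry":0,"rz":0,"x":0,"y":0,"z":0.3,"jaw":-1},{"rx":0,"ry":0,"rz":0,"x":0,"y":0,"z":0.5,"jaw":-1},{"rx":0,"ry":0,"rz":0,"x":0,"y":0,"z":0.5,"jaw":-1},{"rx":0,"ry":0,"rz":-0.184,"x":0.43,"y":-0.75,"z":0,"jaw":-1},{"rx":0,"ry":0,"rz":-0.184,"x":0.43,"y":-0.75,"z":0,"jaw":-1},{"rx":0,"ry":0,"rz":-0.184,"x":0.43,"y":-0.75,"z":0,"jaw":-1},{"rx":0,"ry":0,"rz":-0.184,"x":0.43,"y":-0.75,"z":0,"jaw":-1},{"rx":0,"ry":0,"rz":-0.184,"x":0.43,"y":-0.75,"z":0,"jaw":-1}]'; python3 -m jog '[{"rx":0,"ry":0,"rz":0,"x":0,"y":0,"z":0,"jaw":-1},{"rx":0,"ry":0,"rz":0,"x":0,"y":0,"z":0,"jaw":-1},{"rx":0,"ry":0,"rz":0,"x":0,"y":0,"z":0,"jaw":-1}]'; python3 - <<'E'
from h import *
for n in("side","wrist"):
    im=grab_frame(n);cv2.imwrite(f"pics/{n}2.png",im[:,:,::-1])
im=cv2.imread("pics/side2.png"); w=cv2.imread("pics/wrist2.png")
cv2.imwrite("pics/b2.png",np.hstack([cv2.resize(im[130:370,230:450],(400,436)),cv2.resize(w,(400,300)).copy() if 0 else cv2.copyMakeBorder(cv2.resize(w,(400,300)),0,136,0,0,0)]))
p=camera_params("wrist");np.savez("w2",**p)
E
```

```text
clock: 4.9
tcp_pos: [0.6048, 0.0767, 0.1145]
orientation: [2.344, 2.091, 0.002]
contact_force: [1.4, 1.0, -1.8]
grip_width: 0.0211
gripper_force: 88.0
clock: 5.28
tcp_pos: [0.6034, 0.0799, 0.1137]
orientation: [-2.34, -2.095, -0.001]
contact_force: [-0.7, 0.0, -1.9]
grip_width: 0.021
gripper_force: 88.1
```

View pics/b2.png

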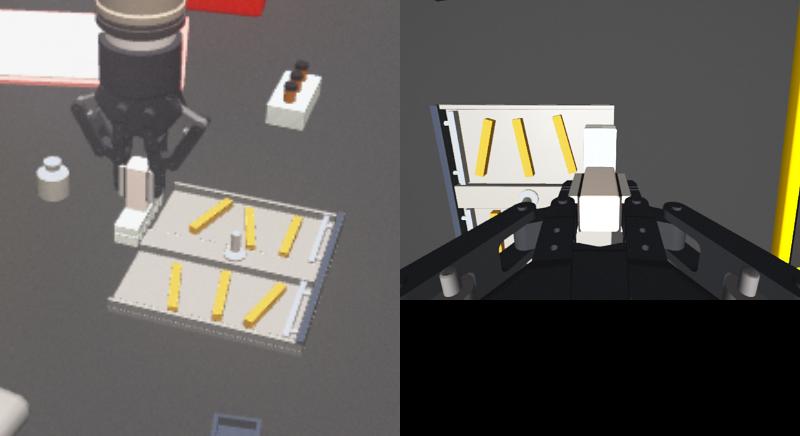

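The side and wrist views show the rake held upright over the far end of the left lane. Bar 3 is clear of it and no bar has been disturbed. I'll lower it now.

```bash
python3 -m jog '[{"rx":0,"ry":0,"rz":0,"x":0.01,"y":0.01,"z":-0.5,"jaw":-1},{"rx":0,"ry":0,"rz":0,"x":0,"y":0,"z":-0.4,"jaw":-1},{"rx":0,"ry":0,"rz":0,"x":0,"y":0,"z":-0.2,"jaw":-1},{"rx":0,"ry":0,"rz":0,"x":0,"y":0,"z":-0.1,"jaw":-1},{"rx":0,"ry":0,"rz":0,"x":0,"y":0,"z":0,"jaw":-1},{"rx":0,"ry":0,"rz":0,"x":0,"y":0,"z":0,"jaw":-1}]'
```

```text
clock: 6.12
tcp_pos: [0.6053, 0.0789, 0.0419]
orientation: [2.343, 2.092, 0.002]
contact_force: [0.2, 0.2, -1.5]
grip_width: 0.0212
gripper_force: 88.5
```

```bash
python3 -m jog '[{"rx":0,"ry":0,"rz":0,"x":-0.08,"y":0.009,"z":-0.02,"jaw":-1},{"rx":0,"ry":0,"rz":0,"x":-0.08,"y":0.009,"z":0,"jaw":-1},{"rx":0,"ry":0,"rz":0,"x":-0.08,"y":0.009,"z":0,"jaw":-1},{"rx":0,"ry":0,"rz":0,"x":-0.08,"y":0.009,"z":0,"jaw":-1},{"rx":0,"ry":0,"rz":0,"x":-0.08,"y":0.009,"z":0,"jaw":-1},{"rx":0,"ry":0,"rz":0,"x":-0.08,"y":0.009,"z":0,"jaw":-1},{"rx":0,"ry":0,"rz":0,"x":-0.08,"y":0.009,"z":0,"jaw":-1},{"rx":0,"ry":0,"rz":0,"x":-0.08,"y":0.009,"z":0,"jaw":-1}]'; python3 -m jog '[{"rx":0,"ry":0,"rz":0,"x":-0.08,"y":0.009,"z":0,"jaw":-1},{"rx":0,"ry":0,"rz":0,"x":-0.08,"y":0.009,"z":0,"jaw":-1},{"rx":0,"ry":0,"rz":0,"x":-0.08,"y":0.009,"z":0,"jaw":-1},{"rx":0,"ry":0,"rz":0,"x":-0.08,"y":0.009,"z":0,"jaw":-1},{"rx":0,"ry":0,"rz":0,"x":-0.08,"y":0.009,"z":0,"jaw":-1},{"rx":0,"ry":0,"rz":0,"x":-0.08,"y":0.009,"z":0,"jaw":-1},{"rx":0,"ry":0,"rz":0,"x":-0.08,"y":0.009,"z":0,"jaw":-1},{"rx":0,"ry":0,"rz":0,"x":-0.08,"y":0.009,"z":0,"jaw":-1}]'; python3 - <<'E'
from h import *
w=grab_frame("wrist")
cv2.imwrite("pics/w3.png",w[:,:,::-1]);
E
```

```text
clock: 7.12
tcp_pos: [0.5661, 0.0831, 0.04]
orientation: [2.343, 2.092, 0.001]
contact_force: [1.1, -0.2, -1.4]
grip_width: 0.0211
gripper_force: 88.4
clock: 8.12
tcp_pos: [0.5276, 0.0874, 0.0399]
orientation: [2.344, 2.092, 0.0]
contact_force: [0.5, 0.3, -0.9]
grip_width: 0.021
gripper_force: 88.3
```

View pics/w3.png

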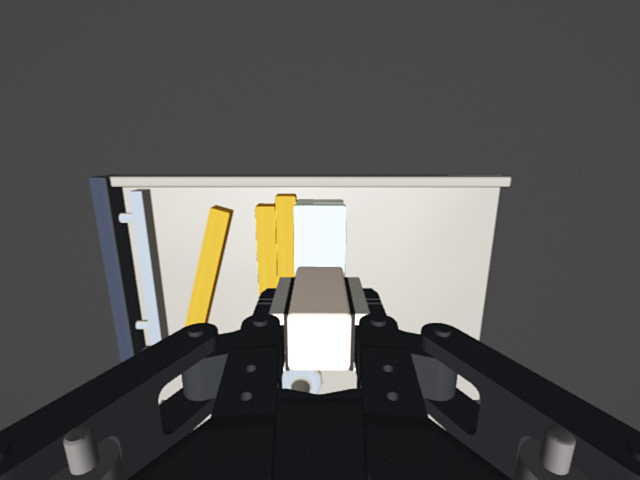

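Bars 2 and 3, at (267,245) and (286,240), lie square against the rake. Bar 1 at (207,270) is still askew ahead of them, so I'll continue more slowly.

```bash
python3 -m jog '[{"rx":0,"ry":0,"rz":0,"x":-0.07,"y":0.008,"z":0,"jaw":-1},{"rx":0,"ry":0,"rz":0,"x":-0.07,"y":0.008,"z":0,"jaw":-1},{"rx":0,"ry":0,"rz":0,"x":-0.07,"y":0.008,"z":0,"jaw":-1},{"rx":0,"ry":0,"rz":0,"x":-0.07,"y":0.008,"z":0,"jaw":-1},{"rx":0,"ry":0,"rz":0,"x":-0.07,"y":0.008,"z":0,"jaw":-1},{"rx":0,"ry":0,"rz":0,"x":-0.07,"y":0.008,"z":0,"jaw":-1},{"rx":0,"ry":0,"rz":0,"x":-0.07,"y":0.008,"z":0,"jaw":-1},{"rx":0,"ry":0,"rz":0,"x":-0.07,"y":0.008,"z":0,"jaw":-1}]'; python3 -m jog '[{"rx":0,"ry":0,"rz":0,"x":-0.02,"y":0.002,"z":0,"jaw":-1},{"rx":0,"ry":0,"rz":0,"x":-0.02,"y":0.002,"z":0,"jaw":-1},{"rx":0,"ry":0,"rz":0,"x":-0.02,"y":0.002,"z":0,"jaw":-1},{"rx":0,"ry":0,"rz":0,"x":-0.02,"y":0.002,"z":0,"jaw":-1}]'
```

```text
clock: 9.18
tcp_pos: [0.494, 0.0912, 0.0399]
orientation: [2.344, 2.092, 0.0]
contact_force: [0.4, 0.0, -2.5]
grip_width: 0.0209
gripper_force: 88.2
clock: 9.68
tcp_pos: [0.4895, 0.0917, 0.0399]
orientation: [2.344, 2.092, 0.0]
contact_force: [1.4, -0.3, -3.2]
grip_width: 0.0206
gripper_force: 88.2
```

```bash
python3 - <<'E'
from h import *
w=grab_frame("wrist")
cv2.imwrite("pics/w4.png",w[:,:,::-1]);o=get_obs();print(o["tcp_pos"],o["contact_force"],o["moment"])
E
```

```text
[0.48925008 0.0916882  0.03987785] [ 1.07461312  1.74047244 -1.8694015 ] [-0.04219174 -0.23007364  0.03278962]
```

View pics/w4.png

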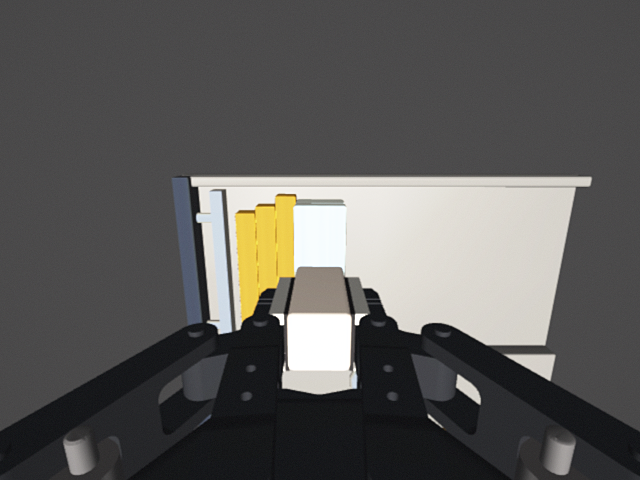

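All three bars are now square in a tight stack, at columns 237–295. The stop is about 5 mm ahead at column 222. I'll press slowly.

```bash
python3 -m jog '[{"rx":0,"ry":0,"rz":0,"x":-0.01,"y":0.001,"z":0,"jaw":-1},{"rx":0,"ry":0,"rz":0,"x":-0.01,"y":0.001,"z":0,"jaw":-1},{"rx":0,"ry":0,"rz":0,"x":-0.01,"y":0.001,"z":0,"jaw":-1},{"rx":0,"ry":0,"rz":0,"x":-0.01,"y":0.001,"z":0,"jaw":-1},{"rx":0,"ry":0,"rz":0,"x":-0.01,"y":0.001,"z":0,"jaw":-1},{"rx":0,"ry":0,"rz":0,"x":-0.01,"y":0.001,"z":0,"jaw":-1},{"rx":0,"ry":0,"rz":0,"x":-0.01,"y":0.001,"z":0,"jaw":-1}]'; python3 -m jog '[{"rx":0,"ry":0,"rz":0,"x":-0.005,"y":0.0005,"z":0,"jaw":-1},{"rx":0,"ry":0,"rz":0,"x":0,"y":0,"z":0,"jaw":-1}]'
```

```text
clock: 10.6
tcp_pos: [0.4852, 0.0921, 0.0399]
orientation: [2.344, 2.092, 0.0]
contact_force: [1.1, 0.7, -2.3]
grip_width: 0.021
gripper_force: 88.2
clock: 10.85
tcp_pos: [0.4849, 0.0921, 0.0399]
orientation: [-2.343, -2.092, 0.0]
contact_force: [0.2, 0.2, -1.8]
grip_width: 0.0211
gripper_force: 88.2
```

```bash
python3 -m jog '[{"rx":0,"ry":0,"rz":0,"x":-0.005,"y":0.0006,"z":0,"jaw":-1},{"rx":0,"ry":0,"rz":0,"x":-0.005,"y":0.0006,"z":0,"jaw":-1},{"rx":0,"ry":0,"rz":0,"x":0,"y":0,"z":0,"jaw":-1}]';python3 -m jog '[{"rx":0,"ry":0,"rz":0,"x":-0.005,"y":0.0006,"z":0,"jaw":-1},{"rx":0,"ry":0,"rz":0,"x":0,"y":0,"z":0,"jaw":-1}]'; python3 -m jog '[{"rx":0,"ry":0,"rz":0,"x":-0.005,"y":0.0006,"z":0,"jaw":-1},{"rx":0,"ry":0,"rz":0,"x":0,"y":0,"z":0,"jaw":-1}]'
```

```text
clock: 11.22
tcp_pos: [0.4843, 0.0922, 0.0399]
orientation: [-2.343, -2.092, 0.0]
contact_force: [1.1, 0.1, -3.2]
grip_width: 0.021
gripper_force: 88.2
clock: 11.48
tcp_pos: [0.4841, 0.0922, 0.0399]
orientation: [2.344, 2.092, 0.0]
contact_force: [1.0, 0.1, -2.5]
grip_width: 0.0212
gripper_force: 88.2
clock: 11.72
tcp_pos: [0.484, 0.0923, 0.04]
orientation: [2.343, 2.092, 0.001]
contact_force: [2.6, -1.1, -3.0]
grip_width: 0.0209
gripper_force: 88.1
```

```bash
python3 -m jog '[{"rx":0,"ry":0,"rz":0,"x":-0.005,"y":0.0006,"z":0,"jaw":-1},{"rx":0,"ry":0,"rz":0,"x":-0.005,"y":0.0006,"z":0,"jaw":-1},{"rx":0,"ry":0,"rz":0,"x":0,"y":0,"z":0,"jaw":-1}]'; python3 -m jog '[{"rx":0,"ry":0,"rz":0,"x":-0.005,"y":0.0006,"z":0,"jaw":-1},{"rx":0,"ry":0,"rz":0,"x":0,"y":0,"z":0,"jaw":-1}]'
```

```text
clock: 12.1
tcp_pos: [0.4837, 0.0923, 0.0401]
orientation: [2.343, 2.092, 0.001]
contact_force: [2.2, -1.2, -3.8]
grip_width: 0.0214
gripper_force: 88.1
clock: 12.35
tcp_pos: [0.4836, 0.0924, 0.0401]
orientation: [2.343, 2.092, 0.002]
contact_force: [5.3, -1.4, -2.7]
grip_width: 0.0209
gripper_force: 88.1
```

```bash
cat > f.py <<'E'
from h import *
n=np.array([.9936,-.1132,0]);L=[]
for i in range(5): L.append(get_obs()); grab_frame("top")
print("F",np.round([o["contact_force"]@n for o in L],1),"mean",np.mean([o["contact_force"]@n for o in L]).round(2),"My",np.mean([o["moment"] for o in L],0).round(3),np.mean([o["tcp_pos"] for o in L],0).round(5))
E
python3 -m jog '[{"rx":0,"ry":0,"rz":0,"x":-0.005,"y":0.0006,"z":0,"jaw":-1},{"rx":0,"ry":0,"rz":0,"x":-0.005,"y":0.0006,"z":0,"jaw":-1},{"rx":0,"ry":0,"rz":0,"x":-0.005,"y":0.0006,"z":0,"jaw":-1},{"rx":0,"ry":0,"rz":0,"x":0,"y":0,"z":0,"jaw":-1}]' >/dev/null; python3 f.py
```

```text
F [6.4 6.5 6.5 6.7 7. ] mean 6.64 My [-0.366 -1.707  0.068] [0.48338 0.09238 0.04028]
```

```bash
python3 -m jog '[{"rx":0,"ry":0,"rz":0,"x":-0.005,"y":0.0006,"z":0,"jaw":-1},{"rx":0,"ry":0,"rz":0,"x":-0.005,"y":0.0006,"z":0,"jaw":-1},{"rx":0,"ry":0,"rz":0,"x":-0.005,"y":0.0006,"z":0,"jaw":-1},{"rx":0,"ry":0,"rz":0,"x":0,"y":0,"z":0,"jaw":-1}]' >/dev/null; python3 f.py
```

```text
F [8.1 7.8 8.5 8.1 8.2] mean 8.14 My [-0.515 -2.05   0.083] [0.48322 0.09242 0.04048]
```

```bash
python3 -m jog '[{"rx":0,"ry":0,"rz":0,"x":-0.005,"y":0.0006,"z":0,"jaw":-1},{"rx":0,"ry":0,"rz":0,"x":-0.005,"y":0.0006,"z":0,"jaw":-1},{"rx":0,"ry":0,"rz":0,"x":-0.005,"y":0.0006,"z":0,"jaw":-1},{"rx":0,"ry":0,"rz":0,"x":-0.005,"y":0.0006,"z":0,"jaw":-1},{"rx":0,"ry":0,"rz":0,"x":-0.005,"y":0.0006,"z":0,"jaw":-1},{"rx":0,"ry":0,"rz":0,"x":0,"y":0,"z":0,"jaw":-1}]' ; python3 f.py
```

```text
clock: 14.6
tcp_pos: [0.4829, 0.0925, 0.0408]
orientation: [2.342, 2.089, 0.008]
contact_force: [10.8, -2.5, -4.1]
grip_width: 0.0213
gripper_force: 88.1
F [11.  11.7 10.9 10.  10.6] mean 10.85 My [-0.715 -2.676  0.073] [0.48294 0.09247 0.04081]
```

```bash
python3 -m jog '[{"rx":0,"ry":0,"rz":0,"x":-0.005,"y":0.0006,"z":0,"jaw":-1},{"rx":0,"ry":0,"rz":0,"x":-0.005,"y":0.0006,"z":0,"jaw":-1},{"rx":0,"ry":0,"rz":0,"x":0,"y":0,"z":0,"jaw":-1},{"rx":0,"ry":0,"rz":0,"x":0,"y":0,"z":0,"jaw":-1}]' ; python3 f.py
```

```text
clock: 15.35
tcp_pos: [0.4828, 0.0925, 0.0409]
orientation: [2.342, 2.089, 0.009]
contact_force: [11.3, -3.0, -4.6]
grip_width: 0.0211
gripper_force: 88.1
F [11.6 11.2 12.1 10.7 11.4] mean 11.4 My [-0.781 -2.941  0.09 ] [0.48283 0.0925  0.04094]
```

```bash
python3 -m jog '[{"rx":0,"ry":0,"rz":0,"x":-0.006,"y":0.0006,"z":0,"jaw":-1},{"rx":0,"ry":0,"rz":0,"x":0,"y":0,"z":0,"jaw":-1},{"rx":0,"ry":0,"rz":0,"x":0,"y":0,"z":0,"jaw":-1},{"rx":0,"ry":0,"rz":0,"x":0,"y":0,"z":0,"jaw":-1}]' ; python3 -m jog '[{"rx":0,"ry":0,"rz":0,"x":0.006,"y":-0.0007,"z":0,"jaw":-1},{"rx":0,"ry":0,"rz":0,"x":0.006,"y":-0.0007,"z":0,"jaw":-1},{"rx":0,"ry":0,"rz":0,"x":0.006,"y":-0.0007,"z":0,"jaw":-1},{"rx":0,"ry":0,"rz":0,"x":0.006,"y":-0.0007,"z":0,"jaw":-1},{"rx":0,"ry":0,"rz":0,"x":0.006,"y":-0.0007,"z":0,"jaw":-1},{"rx":0,"ry":0,"rz":0,"x":0.006,"y":-0.0007,"z":0,"jaw":-1},{"rx":0,"ry":0,"rz":0,"x":0.006,"y":-0.0007,"z":0,"jaw":-1},{"rx":0,"ry":0,"rz":0,"x":0.006,"y":-0.0007,"z":0,"jaw":-1}]';python3 -m jog '[{"rx":0,"ry":0,"rz":0,"x":0.006,"y":-0.0007,"z":0,"jaw":-1},{"rx":0,"ry":0,"rz":0,"x":0.006,"y":-0.0007,"z":0,"jaw":-1},{"rx":0,"ry":0,"rz":0,"x":0.006,"y":-0.0007,"z":0,"jaw":-1},{"rx":0,"ry":0,"rz":0,"x":0.006,"y":-0.0007,"z":0,"jaw":-1},{"rx":0,"ry":0,"rz":0,"x":0.006,"y":-0.0007,"z":0,"jaw":-1},{"rx":0,"ry":0,"rz":0,"x":0.006,"y":-0.0007,"z":0,"jaw":-1},{"rx":0,"ry":0,"rz":0,"x":0.006,"y":-0.0007,"z":0,"jaw":-1},{"rx":0,"ry":0,"rz":0,"x":0.006,"y":-0.0007,"z":0,"jaw":-1}]'
```

```text
clock: 16.1
tcp_pos: [0.4828, 0.0925, 0.041]
orientation: [2.342, 2.088, 0.01]
contact_force: [12.0, -4.8, -3.7]
grip_width: 0.0208
gripper_force: 88.1
clock: 17.1
tcp_pos: [0.4833, 0.0924, 0.0404]
orientation: [2.343, 2.09, 0.004]
contact_force: [7.5, -2.7, -4.0]
grip_width: 0.0211
gripper_force: 88.7
clock: 18.1
tcp_pos: [0.4838, 0.0924, 0.0398]
orientation: [-2.343, -2.092, 0.001]
contact_force: [1.7, 0.7, -0.7]
grip_width: 0.0208
gripper_force: 89.2
```

```bash
python3 -m jog '[{"rx":0,"ry":0,"rz":0,"x":0.006,"y":-0.0007,"z":0,"jaw":-1},{"rx":0,"ry":0,"rz":0,"x":0.006,"y":-0.0007,"z":0,"jaw":-1},{"rx":0,"ry":0,"rz":0,"x":0.01,"y":-0.001,"z":0,"jaw":-1},{"rx":0,"ry":0,"rz":0,"x":0.01,"y":-0.001,"z":0,"jaw":-1},{"rx":0,"ry":0,"rz":0,"x":0.03,"y":-0.003,"z":0,"jaw":-1},{"rx":0,"ry":0,"rz":0,"x":0.06,"y":-0.007,"z":0,"jaw":-1},{"rx":0,"ry":0,"rz":0,"x":0.15,"y":-0.017,"z":0,"jaw":-1},{"rx":0,"ry":0,"rz":0,"x":0.15,"y":-0.017,"z":0.1,"jaw":-1}]'; python3 -m jog '[{"rx":0,"ry":0,"rz":0,"x":0.1,"y":0,"z":0.5,"jaw":-1},{"rx":0,"ry":0,"rz":0,"x":0.1,"y":0,"z":0.6,"jaw":-1},{"rx":0,"ry":0,"rz":0,"x":0,"y":0,"z":0.15,"jaw":-1},{"rx":0,"ry":0,"rz":0,"x":0.24,"y":-0.6,"z":0,"jaw":-1},{"rx":0,"ry":0,"rz":0,"x":0.24,"y":-0.6,"z":0,"jaw":-1},{"rx":0,"ry":0,"rz":0,"x":0.24,"y":-0.6,"z":0,"jaw":-1},{"rx":0,"ry":0,"rz":0,"x":0.24,"y":-0.4,"z":0,"jaw":-1},{"rx":0,"ry":0,"rz":0,"x":0,"y":0,"z":0,"jaw":-1}]'; python3 - <<'E'
from h import *
p=camera_params("side");im=grab_frame("side");o=get_obs();print(o["tcp_pos"],o["orientation"])
for c in blobs(brass(im)[:330],20): print(rect(ray(p,c,.013)),c.min(0),c.max(0))
cv2.imwrite("pics/s5.png",cv2.resize(im[200:340,270:450],None,fx=4,fy=4,interpolation=cv2.INTER_CUBIC)[:,:,::-1])
E
```

```text
clock: 19.1
tcp_pos: [0.5102, 0.0891, 0.0458]
orientation: [-2.343, -2.092, 0.001]
contact_force: [0.0, -0.6, -1.6]
grip_width: 0.0209
gripper_force: 89.1
clock: 20.1
tcp_pos: [0.5795, -0.0458, 0.1199]
orientation: [2.348, 2.087, -0.002]
contact_force: [-0.1, 1.0, -1.3]
grip_width: 0.0206
gripper_force: 89.2
[ 0.57889187 -0.04370059  0.11995268] [-2.34506421e+00 -2.08894909e+00  1.61691103e-03]
(array([457.2,  94.1]), np.float32(-6.91), array([29.1, 83. ], dtype=float32)) [369 286] [393 313]
(array([455.7, -26.7]), np.float32(-7.54), array([10.9, 77.3], dtype=float32)) [383 249] [395 271]
(array([501.2, -30.7]), np.float32(8.06), array([ 8.2, 77.7], dtype=float32)) [365 244] [369 267]
(array([546.5, -43.9]), np.float32(-26.39), array([16.1, 78.1], dtype=float32)) [334 239] [357 258]
(array([888. ,  80.7]), np.float32(0.08), array([138.7, 419.9], dtype=float32)) [ 74 203] [228 329]
(array([ 485.8, -366.7]), np.float32(-7.47), array([14.9, 89.1], dtype=float32)) [386 169] [398 185]
(array([  -87.8, -1366.9]), np.float32(-10.99), array([132.1, 325.2], dtype=float32)) [553  51] [595  80]
(array([  942.2, -1245.2]), np.float32(15.2), array([151. , 204.2], dtype=float32)) [276  45] [315  62]
(array([  671.9, -1347.9]), np.float32(5.63), array([ 52.8, 264.1], dtype=float32)) [362  41] [377  62]
(array([  191.4, -1765.9]), np.float32(-1.33), array([ 328.7, 1102.6], dtype=float32)) [449   0] [536  75]
```

View pics/s5.png

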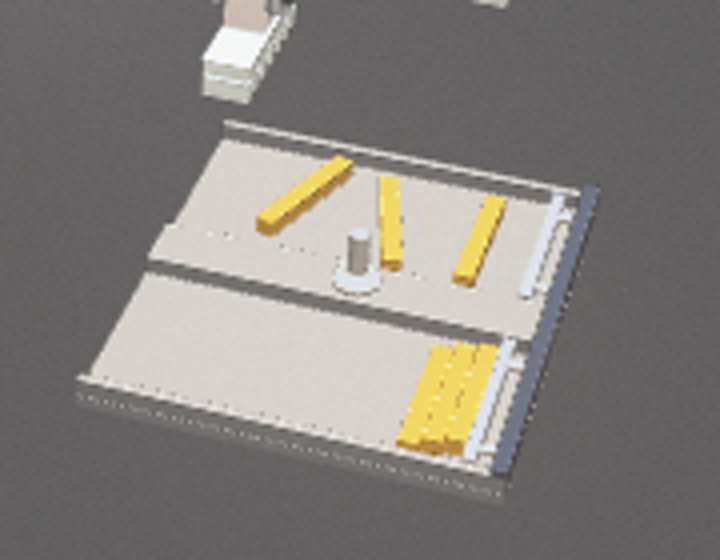

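The left row is tight against its stop, at crop (400–495, 340–450). The right bars are undisturbed and the rake hangs beyond right bar 3. I'll do the right lane next.

```bash
python3 -m jog '[{"rx":0,"ry":0,"rz":0,"x":0.21,"y":0.035,"z":0,"jaw":-1},{"rx":0,"ry":0,"rz":0,"x":0,"y":0,"z":-0.3,"jaw":-1},{"rx":0,"ry":0,"rz":0,"x":0,"y":0,"z":-0.5,"jaw":-1},{"rx":0,"ry":0,"rz":0,"x":0,"y":0,"z":-0.3,"jaw":-1},{"rx":0,"ry":0,"rz":0,"x":0,"y":0,"z":-0.15,"jaw":-1},{"rx":0,"ry":0,"rz":0,"x":0,"y":0,"z":-0.08,"jaw":-1},{"rx":0,"ry":0,"rz":0,"x":0,"y":0,"z":0,"jaw":-1},{"rx":0,"ry":0,"rz":0,"x":0,"y":0,"z":0,"jaw":-1}]'
```

```text
clock: 21.15
tcp_pos: [0.5925, -0.0405, 0.0419]
orientation: [2.343, 2.091, 0.002]
contact_force: [0.6, 0.7, -1.0]
grip_width: 0.0207
gripper_force: 89.3
```

```bash
python3 -m jog '[{"rx":0,"ry":0,"rz":0,"x":-0.08,"y":0.007,"z":-0.03,"jaw":-1},{"rx":0,"ry":0,"rz":0,"x":-0.08,"y":0.007,"z":0,"jaw":-1},{"rx":0,"ry":0,"rz":0,"x":-0.08,"y":0.009,"z":0,"jaw":-1},{"rx":0,"ry":0,"rz":0,"x":-0.08,"y":0.009,"z":0,"jaw":-1},{"rx":0,"ry":0,"rz":0,"x":-0.08,"y":0.009,"z":0,"jaw":-1},{"rx":0,"ry":0,"rz":0,"x":-0.08,"y":0.009,"z":0,"jaw":-1},{"rx":0,"ry":0,"rz":0,"x":-0.08,"y":0.009,"z":0,"jaw":-1},{"rx":0,"ry":0,"rz":0,"x":-0.08,"y":0.009,"z":0,"jaw":-1}]'; python3 -m jog '[{"rx":0,"ry":0,"rz":0,"x":-0.08,"y":0.009,"z":0,"jaw":-1},{"rx":0,"ry":0,"rz":0,"x":-0.08,"y":0.009,"z":0,"jaw":-1},{"rx":0,"ry":0,"rz":0,"x":-0.08,"y":0.009,"z":0,"jaw":-1},{"rx":0,"ry":0,"rz":0,"x":-0.08,"y":0.009,"z":0,"jaw":-1},{"rx":0,"ry":0,"rz":0,"x":-0.08,"y":0.009,"z":0,"jaw":-1},{"rx":0,"ry":0,"rz":0,"x":-0.08,"y":0.009,"z":0,"jaw":-1},{"rx":0,"ry":0,"rz":0,"x":-0.08,"y":0.009,"z":0,"jaw":-1},{"rx":0,"ry":0,"rz":0,"x":-0.08,"y":0.009,"z":0,"jaw":-1}]'; python3 -m jog '[{"rx":0,"ry":0,"rz":0,"x":-0.08,"y":0.009,"z":0,"jaw":-1},{"rx":0,"ry":0,"rz":0,"x":-0.07,"y":0.008,"z":0,"jaw":-1},{"rx":0,"ry":0,"rz":0,"x":-0.07,"y":0.008,"z":0,"jaw":-1},{"rx":0,"ry":0,"rz":0,"x":-0.07,"y":0.008,"z":0,"jaw":-1},{"rx":0,"ry":0,"rz":0,"x":-0.07,"y":0.008,"z":0,"jaw":-1},{"rx":0,"ry":0,"rz":0,"x":-0.06,"y":0.007,"z":0,"jaw":-1},{"rx":0,"ry":0,"rz":0,"x":-0.06,"y":0.007,"z":0,"jaw":-1},{"rx":0,"ry":0,"rz":0,"x":-0.05,"y":0.006,"z":0,"jaw":-1}]'; python3 - <<'E'
from h import *
im=grab_frame("side")
cv2.imwrite("pics/s6.png",cv2.resize(im[200:340,270:450],None,fx=4,fy=4,interpolation=cv2.INTER_CUBIC)[:,:,::-1])
E
```

```text
clock: 22.15
tcp_pos: [0.5533, -0.0365, 0.0394]
orientation: [2.343, 2.092, 0.0]
contact_force: [0.6, -1.1, -2.2]
grip_width: 0.0213
gripper_force: 89.3
clock: 23.15
tcp_pos: [0.5148, -0.0321, 0.0393]
orientation: [2.343, 2.092, 0.0]
contact_force: [1.5, -0.2, -1.2]
grip_width: 0.021
gripper_force: 89.2
clock: 24.15
tcp_pos: [0.4831, -0.0285, 0.0394]
orientation: [2.343, 2.092, 0.0]
contact_force: [0.6, -0.1, -1.8]
grip_width: 0.0212
gripper_force: 89.2
```

View pics/s6.png

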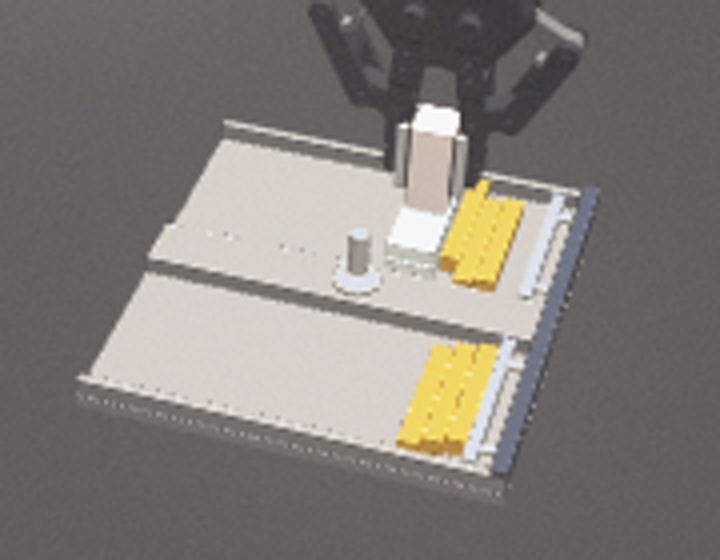

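The three right bars are stacked against the rake, about 12 mm short of the stop.

```bash
python3 -m jog '[{"rx":0,"ry":0,"rz":0,"x":-0.02,"y":0.0023,"z":0,"jaw":-1},{"rx":0,"ry":0,"rz":0,"x":-0.02,"y":0.0023,"z":0,"jaw":-1},{"rx":0,"ry":0,"rz":0,"x":-0.02,"y":0.0023,"z":0,"jaw":-1},{"rx":0,"ry":0,"rz":0,"x":-0.02,"y":0.0023,"z":0,"jaw":-1},{"rx":0,"ry":0,"rz":0,"x":-0.02,"y":0.0023,"z":0,"jaw":-1},{"rx":0,"ry":0,"rz":0,"x":-0.02,"y":0.0023,"z":0,"jaw":-1},{"rx":0,"ry":0,"rz":0,"x":-0.02,"y":0.0023,"z":0,"jaw":-1},{"rx":0,"ry":0,"rz":0,"x":-0.02,"y":0.0023,"z":0,"jaw":-1}]';  python3 -m jog '[{"rx":0,"ry":0,"rz":0,"x":-0.01,"y":0.001,"z":0,"jaw":-1},{"rx":0,"ry":0,"rz":0,"x":-0.01,"y":0.001,"z":0,"jaw":-1},{"rx":0,"ry":0,"rz":0,"x":-0.01,"y":0.001,"z":0,"jaw":-1},{"rx":0,"ry":0,"rz":0,"x":0,"y":0,"z":0,"jaw":-1}]'; python3 f.py
```

```text
clock: 25.2
tcp_pos: [0.4736, -0.0274, 0.0393]
orientation: [2.344, 2.092, 0.0]
contact_force: [0.6, -0.5, -1.2]
grip_width: 0.021
gripper_force: 89.2
clock: 25.7
tcp_pos: [0.4718, -0.0272, 0.0393]
orientation: [-2.343, -2.092, 0.0]
contact_force: [1.2, 0.5, -2.1]
grip_width: 0.021
gripper_force: 89.2
F [1.2 0.1 0.3 0.9 0.4] mean 0.6 My [ 0.014 -0.166 -0.007] [ 0.47177 -0.02719  0.03928]
```

```bash
python3 -m jog '[{"rx":0,"ry":0,"rz":0,"x":-0.008,"y":0.0009,"z":0,"jaw":-1},{"rx":0,"ry":0,"rz":0,"x":-0.008,"y":0.0009,"z":0,"jaw":-1},{"rx":0,"ry":0,"rz":0,"x":-0.005,"y":0.0006,"z":0,"jaw":-1},{"rx":0,"ry":0,"rz":0,"x":-0.005,"y":0.0006,"z":0,"jaw":-1},{"rx":0,"ry":0,"rz":0,"x":-0.005,"y":0.0006,"z":0,"jaw":-1},{"rx":0,"ry":0,"rz":0,"x":-0.005,"y":0.0006,"z":0,"jaw":-1},{"rx":0,"ry":0,"rz":0,"x":0,"y":0,"z":0,"jaw":-1}]'; python3 f.py
```

```text
clock: 26.82
tcp_pos: [0.4702, -0.027, 0.0394]
orientation: [2.343, 2.092, 0.001]
contact_force: [3.5, -0.9, -2.5]
grip_width: 0.021
gripper_force: 88.9
F [3.6 3.1 3.6 3.7 3.5] mean 3.51 My [-0.137 -0.83   0.089] [ 0.47018 -0.02696  0.03943]
```

Contact is made at 3.5 N, so I'll add about 2.4 mm of command.

```bash
python3 -m jog '[{"rx":0,"ry":0,"rz":0,"x":-0.005,"y":0.0006,"z":0,"jaw":-1},{"rx":0,"ry":0,"rz":0,"x":-0.005,"y":0.0006,"z":0,"jaw":-1},{"rx":0,"ry":0,"rz":0,"x":-0.005,"y":0.0006,"z":0,"jaw":-1},{"rx":0,"ry":0,"rz":0,"x":-0.005,"y":0.0006,"z":0,"jaw":-1},{"rx":0,"ry":0,"rz":0,"x":-0.005,"y":0.0006,"z":0,"jaw":-1},{"rx":0,"ry":0,"rz":0,"x":-0.005,"y":0.0006,"z":0,"jaw":-1},{"rx":0,"ry":0,"rz":0,"x":-0.005,"y":0.0006,"z":0,"jaw":-1},{"rx":0,"ry":0,"rz":0,"x":0,"y":0,"z":0,"jaw":-1}]'; python3 f.py
```

```text
clock: 28.08
tcp_pos: [0.4697, -0.0269, 0.0398]
orientation: [2.342, 2.09, 0.005]
contact_force: [7.4, -1.3, -3.9]
grip_width: 0.0212
gripper_force: 88.7
F [7.5 8.2 8.6 7.4 7.9] mean 7.92 My [-0.462 -1.927  0.088] [ 0.46969 -0.02687  0.03986]
```

```bash
python3 -m jog '[{"rx":0,"ry":0,"rz":0,"x":-0.005,"y":0.0006,"z":0,"jaw":-1},{"rx":0,"ry":0,"rz":0,"x":-0.005,"y":0.0006,"z":0,"jaw":-1},{"rx":0,"ry":0,"rz":0,"x":-0.005,"y":0.0006,"z":0,"jaw":-1},{"rx":0,"ry":0,"rz":0,"x":-0.005,"y":0.0006,"z":0,"jaw":-1},{"rx":0,"ry":0,"rz":0,"x":-0.005,"y":0.0006,"z":0,"jaw":-1},{"rx":0,"ry":0,"rz":0,"x":-0.005,"y":0.0006,"z":0,"jaw":-1},{"rx":0,"ry":0,"rz":0,"x":0,"y":0,"z":0,"jaw":-1},{"rx":0,"ry":0,"rz":0,"x":0,"y":0,"z":0,"jaw":-1}]'; python3 f.py
```

```text
clock: 29.32
tcp_pos: [0.4694, -0.0268, 0.0403]
orientation: [2.341, 2.089, 0.008]
contact_force: [9.3, -2.5, -4.3]
grip_width: 0.0208
gripper_force: 88.7
F [ 9.5 10.4 10.1 11.1 11.2] mean 10.48 My [-0.717 -2.573  0.089] [ 0.46941 -0.0268   0.04029]
```

```bash
python3 -m jog '[{"rx":0,"ry":0,"rz":0,"x":-0.005,"y":0.0006,"z":0,"jaw":-1},{"rx":0,"ry":0,"rz":0,"x":-0.005,"y":0.0006,"z":0,"jaw":-1},{"rx":0,"ry":0,"rz":0,"x":-0.005,"y":0.0006,"z":0,"jaw":-1},{"rx":0,"ry":0,"rz":0,"x":0,"y":0,"z":0,"jaw":-1},{"rx":0,"ry":0,"rz":0,"x":0,"y":0,"z":0,"jaw":-1}]'; python3 f.py
```

```text
clock: 30.2
tcp_pos: [0.4693, -0.0268, 0.0405]
orientation: [2.34, 2.088, 0.01]
contact_force: [11.2, -3.3, -5.1]
grip_width: 0.021
gripper_force: 88.7
F [11.5 12.6 11.6 11.7 11.1] mean 11.69 My [-0.813 -2.944  0.114] [ 0.46926 -0.02676  0.0405 ]
```

It holds at 11.7 N, the same as the left lane. I'll ease off slowly, back away and lift.

```bash
python3 -m jog '[{"rx":0,"ry":0,"rz":0,"x":0.006,"y":-0.0007,"z":0,"jaw":-1},{"rx":0,"ry":0,"rz":0,"x":0.006,"y":-0.0007,"z":0,"jaw":-1},{"rx":0,"ry":0,"rz":0,"x":0.006,"y":-0.0007,"z":0,"jaw":-1},{"rx":0,"ry":0,"rz":0,"x":0.006,"y":-0.0007,"z":0,"jaw":-1},{"rx":0,"ry":0,"rz":0,"x":0.006,"y":-0.0007,"z":0,"jaw":-1},{"rx":0,"ry":0,"rz":0,"x":0.006,"y":-0.0007,"z":0,"jaw":-1},{"rx":0,"ry":0,"rz":0,"x":0.006,"y":-0.0007,"z":0,"jaw":-1},{"rx":0,"ry":0,"rz":0,"x":0.006,"y":-0.0007,"z":0,"jaw":-1}]';python3 -m jog '[{"rx":0,"ry":0,"rz":0,"x":0.006,"y":-0.0007,"z":0,"jaw":-1},{"rx":0,"ry":0,"rz":0,"x":0.006,"y":-0.0007,"z":0,"jaw":-1},{"rx":0,"ry":0,"rz":0,"x":0.006,"y":-0.0007,"z":0,"jaw":-1},{"rx":0,"ry":0,"rz":0,"x":0.006,"y":-0.0007,"z":0,"jaw":-1},{"rx":0,"ry":0,"rz":0,"x":0.006,"y":-0.0007,"z":0,"jaw":-1},{"rx":0,"ry":0,"rz":0,"x":0.006,"y":-0.0007,"z":0,"jaw":-1},{"rx":0,"ry":0,"rz":0,"x":0.006,"y":-0.0007,"z":0,"jaw":-1},{"rx":0,"ry":0,"rz":0,"x":0.006,"y":-0.0007,"z":0,"jaw":-1}]'; python3 -m jog '[{"rx":0,"ry":0,"rz":0,"x":0.006,"y":-0.0007,"z":0,"jaw":-1},{"rx":0,"ry":0,"rz":0,"x":0.006,"y":-0.0007,"z":0,"jaw":-1},{"rx":0,"ry":0,"rz":0,"x":0.01,"y":-0.001,"z":0,"jaw":-1},{"rx":0,"ry":0,"rz":0,"x":0.01,"y":-0.001,"z":0,"jaw":-1},{"rx":0,"ry":0,"rz":0,"x":0.03,"y":-0.003,"z":0,"jaw":-1},{"rx":0,"ry":0,"rz":0,"x":0.06,"y":-0.007,"z":0,"jaw":-1},{"rx":0,"ry":0,"rz":0,"x":0.15,"y":-0.017,"z":0,"jaw":-1},{"rx":0,"ry":0,"rz":0,"x":0.15,"y":-0.017,"z":0.1,"jaw":-1}]'; python3 -m jog '[{"rx":0,"ry":0,"rz":0,"x":0,"y":0,"z":0.5,"jaw":-1},{"rx":0,"ry":0,"rz":0,"x":0,"y":0,"z":0.6,"jaw":-1},{"rx":0,"ry":0,"rz":0,"x":0,"y":0,"z":0.3,"jaw":-1},{"rx":0,"ry":0,"rz":0,"x":0,"y":0,"z":0,"jaw":-1}]'
```

```text
clock: 31.45
tcp_pos: [0.4697, -0.0269, 0.0398]
orientation: [2.342, 2.091, 0.004]
contact_force: [6.5, -1.8, -4.2]
grip_width: 0.0207
gripper_force: 89.1
clock: 32.45
tcp_pos: [0.4701, -0.0269, 0.0392]
orientation: [-2.343, -2.092, 0.001]
contact_force: [2.7, -0.4, -0.5]
grip_width: 0.0209
gripper_force: 89.6
clock: 33.45
tcp_pos: [0.4966, -0.03, 0.0453]
orientation: [-2.343, -2.092, 0.0]
contact_force: [0.3, -0.6, -1.9]
grip_width: 0.0213
gripper_force: 89.5
clock: 33.95
tcp_pos: [0.4971, -0.0301, 0.1304]
orientation: [2.342, 2.09, 0.003]
contact_force: [-0.0, -0.6, -1.8]
grip_width: 0.0206
gripper_force: 89.4
```

```bash
python3 -m jog '[{"rx":0,"ry":0,"rz":0.152,"x":-0.058,"y":0.927,"z":0,"jaw":-1},{"rx":0,"ry":0,"rz":0.152,"x":-0.058,"y":0.927,"z":0,"jaw":-1},{"rx":0,"ry":0,"rz":0.152,"x":-0.058,"y":0.927,"z":0,"jaw":-1},{"rx":0,"ry":0,"rz":0.152,"x":-0.058,"y":0.927,"z":0,"jaw":-1},{"rx":0,"ry":0,"rz":0.152,"x":-0.058,"y":0.927,"z":0,"jaw":-1},{"rx":0,"ry":0,"rz":0.152,"x":-0.058,"y":0.927,"z":0,"jaw":-1},{"rx":0,"ry":0,"rz":0,"x":0,"y":0,"z":0,"jaw":-1},{"rx":0,"ry":0,"rz":0,"x":0,"y":0,"z":0,"jaw":-1}]'; python3 -m jog '[{"rx":0,"ry":0,"rz":0,"x":0,"y":0,"z":-0.4,"jaw":-1},{"rx":0,"ry":0,"rz":0,"x":0,"y":0,"z":-0.4,"jaw":-1},{"rx":0,"ry":0,"rz":0,"x":0,"y":0,"z":0,"jaw":-1},{"rx":0,"ry":0,"rz":0,"x":0,"y":0,"z":0,"jaw":-1},{"rx":0,"ry":0,"rz":0,"x":0,"y":0,"z":0,"jaw":-1}]'; python3 - <<'E'
from h import *
print(get_obs()["tcp_pos"])
im=grab_frame("side");w=grab_frame("wrist")
a=cv2.resize(im[320:440,300:420],(400,400),interpolation=cv2.INTER_CUBIC);b=cv2.resize(w[140:440,170:470],(400,400))
cv2.imwrite("pics/s7.png",np.hstack([a,b])[:,:,::-1])
E
```

```text
clock: 34.95
tcp_pos: [0.4744, 0.303, 0.1277]
orientation: [-2.169, -2.272, 0.005]
contact_force: [-0.0, -1.1, -2.0]
grip_width: 0.0208
gripper_force: 89.4
clock: 35.58
tcp_pos: [0.4758, 0.3039, 0.0823]
orientation: [2.17, 2.271, 0.002]
contact_force: [-0.5, -0.4, -1.2]
grip_width: 0.0211
gripper_force: 89.4
[0.4758091  0.30387565 0.08228078]
```

View pics/s7.png

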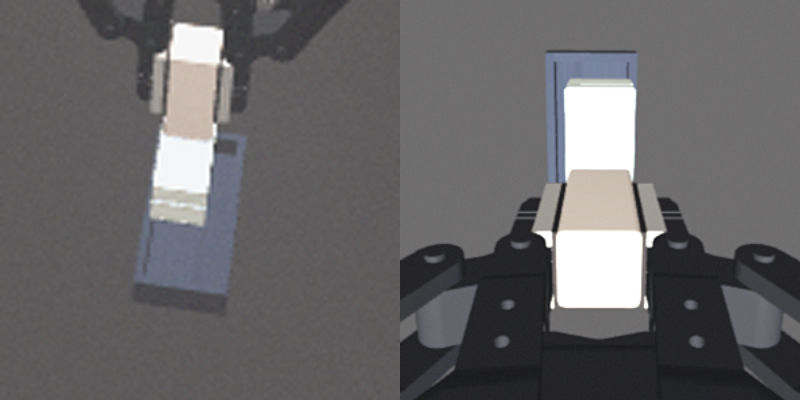

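The rake is lined up over its rest. I'll lower it to the original seat height.

```bash
python3 -m jog '[{"rx":0,"ry":0,"rz":0,"x":0,"y":-0.02,"z":-0.3,"jaw":-1},{"rx":0,"ry":0,"rz":0,"x":0,"y":0,"z":-0.2,"jaw":-1},{"rx":0,"ry":0,"rz":0,"x":0,"y":0,"z":-0.1,"jaw":-1},{"rx":0,"ry":0,"rz":0,"x":0,"y":0,"z":-0.1,"jaw":-1},{"rx":0,"ry":0,"rz":0,"x":0,"y":0,"z":-0.03,"jaw":-1},{"rx":0,"ry":0,"rz":0,"x":0,"y":0,"z":0,"jaw":-1},{"rx":0,"ry":0,"rz":0,"x":0,"y":0,"z":0,"jaw":-1}]'; python3 -m jog '[{"rx":0,"ry":0,"rz":0,"x":0,"y":0,"z":-0.02,"jaw":-1},{"rx":0,"ry":0,"rz":0,"x":0,"y":0,"z":-0.02,"jaw":-1},{"rx":0,"ry":0,"rz":0,"x":0,"y":0,"z":0,"jaw":-1},{"rx":0,"ry":0,"rz":0,"x":0,"y":0,"z":0,"jaw":-1}]'
```

```text
clock: 36.55
tcp_pos: [0.4753, 0.3028, 0.0378]
orientation: [2.17, 2.272, 0.001]
contact_force: [-0.2, 0.0, -1.8]
grip_width: 0.021
gripper_force: 89.5
clock: 37.05
tcp_pos: [0.4755, 0.3027, 0.0368]
orientation: [2.169, 2.271, 0.001]
contact_force: [-3.7, -3.7, 14.4]
grip_width: 0.0213
gripper_force: 91.9
```

```bash
python3 -m jog '[{"rx":0,"ry":0,"rz":0,"x":0,"y":0,"z":0.025,"jaw":-1},{"rx":0,"ry":0,"rz":0,"x":0,"y":0,"z":0,"jaw":-1},{"rx":0,"ry":0,"rz":0,"x":0,"y":0,"z":0,"jaw":-0.3},{"rx":0,"ry":0,"rz":0,"x":0,"y":0,"z":0,"jaw":0.2},{"rx":0,"ry":0,"rz":0,"x":0,"y":0,"z":0,"jaw":0.5},{"rx":0,"ry":0,"rz":0,"x":0,"y":0,"z":0,"jaw":0.8},{"rx":0,"ry":0,"rz":0,"x":0,"y":0,"z":0,"jaw":0.8},{"rx":0,"ry":0,"rz":0,"x":0,"y":0,"z":0,"jaw":0.8}]'; python3 -m jog '[{"rx":0,"ry":0,"rz":0,"x":0,"y":0,"z":0.3,"jaw":0.8},{"rx":0,"ry":0,"rz":0,"x":0,"y":0,"z":0.7,"jaw":0.8},{"rx":0,"ry":0,"rz":0,"x":0,"y":0,"z":0.9,"jaw":0.8},{"rx":0,"ry":0,"rz":0,"x":0,"y":0,"z":0.9,"jaw":0.8},{"rx":0,"ry":0,"rz":0,"x":0.5,"y":0.6,"z":0.5,"jaw":0.8},{"rx":0,"ry":0,"rz":0,"x":0.5,"y":0.6,"z":0.5,"jaw":0.8},{"rx":0,"ry":0,"rz":0,"x":0,"y":0,"z":0,"jaw":0.8},{"rx":0,"ry":0,"rz":0,"x":0,"y":0,"z":0,"jaw":0.8}]'; python3 - <<'E'
from h import *
im=grab_frame("side");p=camera_params("side")
for c in blobs(brass(im)[:330,300:420],20): print(rect(ray(p,c+[300,0],.013)))
cv2.imwrite("pics/s8.png",cv2.resize(im[210:420,270:450],None,fx=2.8,fy=2.8,interpolation=cv2.INTER_CUBIC)[:,:,::-1])
E
```

```text
clock: 38.05
tcp_pos: [0.4751, 0.3026, 0.0366]
orientation: [-2.17, -2.272, -0.0]
contact_force: [-0.4, -0.7, 1.1]
grip_width: 0.0767
gripper_force: 0.0
clock: 39.05
tcp_pos: [0.5343, 0.3742, 0.2647]
orientation: [-2.169, -2.272, 0.001]
contact_force: [0.2, 0.5, -0.2]
grip_width: 0.0766
gripper_force: 0.0
(array([457.2,  94.1]), np.float32(-6.91), array([29.1, 83. ], dtype=float32))
(array([442.9, -31.7]), np.float32(-6.11), array([28.9, 90.7], dtype=float32))
(array([ 485.8, -366.7]), np.float32(-7.47), array([14.9, 89.1], dtype=float32))
(array([  700. , -1417.7]), np.float32(5.63), array([ 94.9, 408.6], dtype=float32))
```

View pics/s8.png

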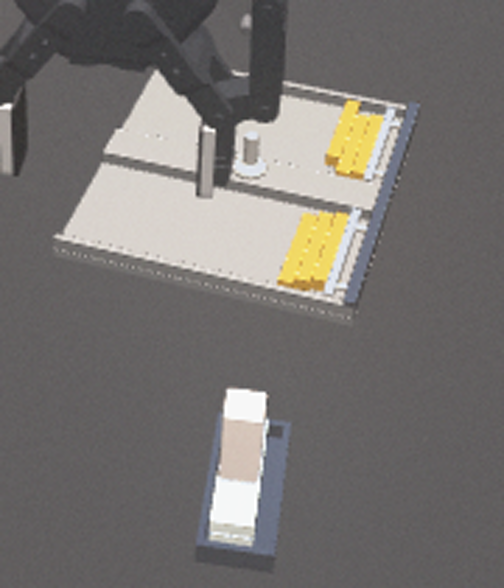

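Both rows lie tight and square against their stops, at (315,250) and (355,140). The rake stands upright in its rest at (240,490) and the gripper is clear, so I'm handing in.

```bash
python3 -c "
from bench import r
print(r.hand_in())"
```

```text
the job is handed in; nothing more can be done
None
```

I combed both rows tight and square, pressed each against its stop at a measured 12 N or so, stood the rake back in its rest, and handed the job in at about 39 s; the hand-in gave no verdict.

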